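# Nest the third warming block in the tray

## Robot

A 6-joint arm with a two-finger parallel gripper is mounted at the origin on the work surface. World frame = base frame: x ahead of the robot, y to its left, z up, the work surface at z = 0. Lengths are in m, angles in rad, forces in N, time in s.
With the tool pointing down it reaches from about 0.25 to 0.725 m from the base axis. Payload 4 kg.
Tool frame: the origin (TCP) lies on the centre line of the jaws, within the pads' length; the fingertips stand 11 mm ahead of it and the grasp point (between the pads) lies 8 mm behind it (bot.nose_length is the distance from the TCP to the fingertips, in m); z points along the fingers, y is the direction in which the jaws open and shut (so a half turn about z gives the same grasp; the last joint's range is limited). The gripper opens to 85 mm and grips with 20 to 120 N. Pads are 22 mm wide; open, the fingers measure 114 mm over their backs; the gripper's body (76 mm by 85 mm) begins 54 mm behind the grasp point. The pads swing forward as they close: fully open they stand 13 mm farther back than shut.
Start: joints at [1.126, 0.241, 0.005, 1.335, 0, 1.571], TCP at [0.215, 0.451, 0.242] pointing down, gripper open.
Joint ranges: [-2.72, 2.72], [-1.05, 1.87], [-1.09, 1.28], [-1.99, 2.15], [-1.42, 1.44], [-3.14, 3.14]. Speed limits (rad/s): [2.79, 2.79, 3.14, 3.14, 3.14, 3.14].

## Interface

Orientations are given as a unit quaternion [x, y, z, w].
In Python, from workcell import bot gives the robot as it stands.
- The arm moves only by the tool play_rows, never from a script. Its argument "plan" is one flat list of numbers, 6 for each row, row after row: the shift along the tool's x, y, z in mm, then the turn, a rotation vector about the tool's x, y, z in rad. A call has 1 to 20 rows; each row shifts and turns the commanded pose from where the row before left it, along the tool's axes as they then stand; what a row does not reach is not made up. A row lasts 1/8 s, in which the tool goes at most 62.5 mm and 10.7 degrees, less where a joint would pass 70% of its speed; a pose out of reach is approached as far as the arm can. A call with a gripper value outside its range is refused whole. "hand" is the opening in per cent of the stroke, from 0 (shut) to 100 (fully open), set as the call begins (left out, the last holds). The fingers move at their own pace and stop on an object; the grip force is fixed at half the most. Time passes only in rows, so rows that do not move let the fingers close. It gives the time, the measured TCP pose, the force and the opening at its end, in the units of the state.
- bot.get_obs(): the state, without advancing time (a new reading comes with each control period).
- bot.camera(name): name is "side" or "top" or "wrist"; returns a dict with "frame" (420x560x3 uint8, blue, green, red), "range_z" (420x560 float32, m along the optical axis (not along the pixel's ray), 0 where there is no reading), "K" (3x3 intrinsics, pixels), "dist" ([k1, k2, p1, p2, k3] as OpenCV has them; the pictures are not rectified), "cam_to_world" (4x4, takes a point from camera to world coordinates). Camera axes: x right, y down, z forward; pixel columns grow to the right and rows downward; lengths in m; the calibration is good to about 2 mm. A picture is of the moment at which its call begins.
- bot.job_done(): hands the job in, once; it reports no verdict.
Trained networks look in the newest picture that a camera, given by its name, has taken for a name from the list of things; names that differ only in an ending like _2 or _b are one class to them, and where a whole thing is asked for, a point or a joint stands for the part that bears it (a point fixed in the world has none). Each returns a list of dicts, best first, with "p" (0 to 1); they miss things now and then, are a little off and sometimes report something else, mostly with a low value. They report only what shows in the picture. A call takes as long as a camera call.
- bot.outline_of(query, camera): "mask" (420x560 bool, what is visible of it) and "point" ([row, column] in pixels, amid what is visible of it).
The state is a dict: "clock": time; "joint_pos": joint angles; "joint_vel": joint speeds; "tau": joint torques, N m; "eef_pos": TCP position; "tool_rot": TCP orientation; "ft_force": force on the tool from outside, world axes, zero at the start; "ft_torque": the same for the moment, N m; "grip_width": finger opening in m.
Only numpy, scipy, OpenCV 4.12 (cv2) and the standard library are available. Lean on these libraries where they do the work, as an engineer would, in place of code of your own. Each camera call takes 0.05 s, during which the arm holds its last target.

## Task

Complete the honeycomb of tube-warming blocks in the blue tray: pick up the loose gold hexagonal block that matches the two already there, and set it down gently, upright on the tray floor, in the notch between those two on the roomy side of the tray, with its flats up against theirs, square to them (a gap of a few millimetres is fine). Do not drop it, and leave the two blocks in the tray standing where they are.

Things in the scene. Friction and masses are not known exactly. Their poses are not given: they have to be found in the camera images.
- loose_block: The block to place: gold hexagonal prism, 52 mm across flats, 60 across corners, 44 high, 0.2-0.33 kg, dark round mark on top. Origin: centre of underside; flats face its +-y, corners its +-x; same every 60 deg. On the bench, robot's right, 35 mm or more from its 44 mm high look-alikes: black hexagon (52 mm), small gold hexagon (34 mm across flats), gold round block (52 mm).
- left_block: Gold hexagonal block just like loose_block (same size, origin and axes), standing loose in the tray's -x half, on the tray's +y side, yawed like the tray. The two stand side by side along the tray's y, facing flats 1 mm apart, centres 53 mm apart and 30 mm from the tray's centre line towards its -x.
- right_block: Gold hexagonal block just like loose_block (same size, origin and axes), standing loose in the tray's -x half, on the tray's -y side, yawed like the tray. The two stand side by side along the tray's y, facing flats 1 mm apart, centres 53 mm apart and 30 mm from the tray's centre line towards its -x.
- tray: Blue tray, fixed, 170 (x) by 200 (y) mm, rim 16 mm high, walls and floor 5 mm thick. Origin: centre of underside; yaw within 30 deg of the world's. Its +x half is the roomy one. Third block nested there, faces touching: its centre on the tray's x axis, 15 mm to +x of the origin (45 mm from the pair's line), flats turned like theirs; its flats facing the tray's +-y stay free for fingers.

How it is judged:
At the end, for the whole second after the job is handed in: Loose block at rest on the tray floor, upright within 6 deg, in the notch on the tray's +x side: centre within 64 mm of both other blocks' centres (52 touches), flats square to the tray's within 11 deg, any of six ways round. The other two upright, within 15 mm of their start (horizontal distance between loose_block and left_block below 0.064 m and horizontal distance between loose_block and right_block below 0.064 m and (angle between the y axis of loose_block and the y axis of tray, either way round below 0.19 rad or angle between the y axis of loose_block and the y axis of tray, either way round between 0.857 and 1.237 rad) and x of loose_block in the frame of tray above 0 m and z of loose_block in the frame of tray between 0.001 and 0.009 m and angle between each of loose_block, left_block, right_block's own z axis and vertical below 0.1 rad and distance of each of left_block, right_block from where it was at the start of the episode below 0.015 m and linear speed of loose_block below 0.02 m/s).
It fails at once if the loose block is dropped from more than about 20 mm, or falls (linear speed of loose_block above 0.6 m/s and contact force between the fingers and loose_block below 0.05 N).
It also fails if it takes over 32 s, if anything falls off the work surface, if the arm or the gripper's body presses on something with over 40 N, if the wrist force passes 120 N, or if a joint passes its speed limit or range.

## Working session

There is one attempt and no reset: what is moved stays moved. The work goes in short steps, Python scripts to look and compute and a tool call to move; the robot and the scene stay as the last step left them, time stands still between calls to the robot, and variables do not carry over. Pictures are saved under pics/ and viewed, and the job is handed in when it is done.

Besides the shell and the picture viewer there is one more tool, called after "Call:" as name(argument=value, ...) on one line, values as JSON. play_rows: Moves the arm, as the interface text tells. Its arguments: {"type":"object","properties":{"plan":{"type":"array","items":{"type":"number"}},"hand":{"type":"number"}},"required":["plan"]}

```bash
mkdir -p pics; ls
cat > h.py <<'E'
import numpy as np,cv2
from workcell import bot
def grab(n):
    c=bot.camera(n); return c
def pts(c):
    h,w=c["range_z"].shape
    u,v=np.meshgrid(np.arange(w),np.arange(h))
    uv=np.stack([u,v],-1).reshape(-1,1,2).astype(np.float64)
    n=cv2.undistortPoints(uv,np.array(c["K"]),np.array(c["dist"])).reshape(h,w,2)
    z=c["range_z"]; P=np.dstack([n[...,0]*z,n[...,1]*z,z])
    T=np.array(c["cam_to_world"]); W=P@T[:3,:3].T+T[:3,3]
    W[z<=0]=np.nan
    return W
E
python3 - <<'E'
from h import *
print(bot.get_obs())
for n in ["top","side"]:
    c=grab(n); cv2.imwrite(f"pics/{n}0.png",c["frame"]); np.savez(f"{n}0.npz",**{k:np.array(v) for k,v in c.items()})
    print(n,np.round(c["cam_to_world"],3).tolist())
    W=pts(c)
    for q in ["loose_block","left_block","right_block","tray"]:
        for r in bot.outline_of(q,n):
            m=r["mask"]; w=W[m]; w=w[~np.isnan(w[:,0])]
            if len(w)==0: print(q,r["p"],r["point"],"none");continue
            zt=np.percentile(w[:,2],95); t=w[abs(w[:,2]-zt)<.006]
            print(q,round(r["p"],2),r["point"],m.sum(),"ztop",round(zt,4),"mean",np.round(t.mean(0),4))
E
```

```text
pics
{'clock': 0.0, 'joint_pos': array([ 1.12600312e+00,  2.41423330e-01,  3.74407431e-03,  1.33522132e+00,
       -2.34641000e-05,  1.57081943e+00]), 'joint_vel': array([-0.00061187, -0.00068751, -0.00010117,  0.00047189,  0.00079521,
       -0.00099738]), 'tau': array([-1.09881021e-03, -3.72318041e+01,  2.52408063e+01,  1.70151133e-02,
       -3.31080435e-05,  1.24179996e-05]), 'eef_pos': array([0.21488006, 0.45079774, 0.24141535]), 'tool_rot': array([ 2.20578966e-01,  9.75368552e-01, -1.02880208e-03, -2.20609708e-04]), 'ft_force': array([ 0.11311389,  0.22552541, -0.26143113]), 'ft_torque': array([-0.02992368, -0.04539891,  0.07097507]), 'grip_width': 0.08527693598364015}
top [[0.023, -0.994, 0.111, 0.445], [-1.0, -0.024, -0.008, -0.009], [0.011, -0.11, -0.994, 0.972], [0.0, 0.0, 0.0, 1.0]]
loose_block 0.89 [257.6, 389.2] 767 ztop 0.0471 mean [ 0.4686 -0.2327  0.0447]
left_block 0.77 [224.3, 182.4] 780 ztop 0.0527 mean [0.521  0.1609 0.0501]
right_block 0.62 [211.6, 206.4] 749 ztop 0.0526 mean [0.5399 0.1122 0.05  ]
tray 0.74 [198.1, 191.9] 7540 ztop 0.017 mean [0.5575 0.1518 0.0161]
side [[-0.972, -0.121, 0.201, 0.351], [-0.235, 0.496, -0.836, 0.729], [0.001, -0.86, -0.511, 0.487], [0.0, 0.0, 0.0, 1.0]]
loose_block 0.63 [167.4, 335.4] 678 ztop 0.0449 mean [ 0.4642 -0.23    0.0433]
left_block 0.61 [275.9, 265.6] 1562 ztop 0.0503 mean [0.5168 0.1634 0.049 ]
tray 0.64 [288.0, 230.7] 7537 ztop 0.0158 mean [0.5481 0.1729 0.0143]
```

View pics/top0.png

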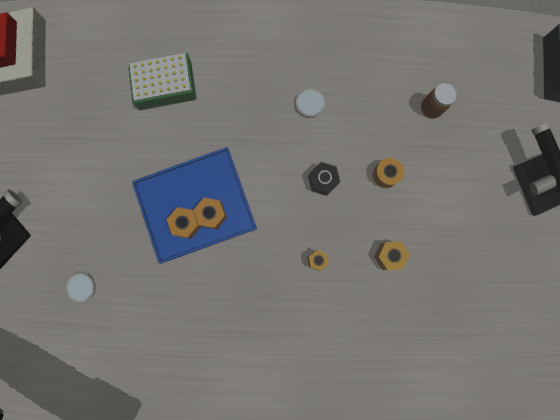

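View pics/side0.png

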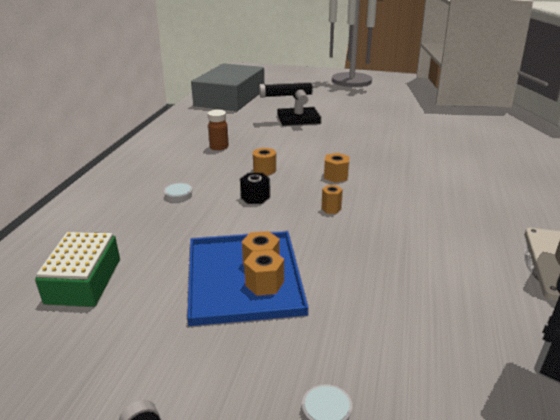

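The top view shows the loose gold hexagon at about (256, 393), with the round decoy at (172, 389), the small hexagon at (260, 318) and the black one at (178, 324). The tray is centred near (205, 194), with the pair at (222, 183) and (212, 209). Its roomy side faces up in the image (+x). Next I'll fit the poses.

```bash
cat >> h.py <<'E'
from scipy.optimize import minimize
def plane_pts(c,uv,z):
    n=cv2.undistortPoints(np.asarray(uv,float).reshape(-1,1,2),np.array(c["K"]),np.array(c["dist"])).reshape(-1,2)
    T=np.array(c["cam_to_world"]); d=np.c_[n,np.ones(len(n))]@T[:3,:3].T; o=T[:3,3]
    return o+d*((z-o[2])/d[:,2])[:,None]
def project(c,P):
    T=np.linalg.inv(np.array(c["cam_to_world"])); 
    return cv2.projectPoints(np.asarray(P,float),cv2.Rodrigues(T[:3,:3])[0],T[:3,3],np.array(c["K"]),np.array(c["dist"]))[0].reshape(-1,2)
def hexpoly(x,y,a,z):
    t=a+np.arange(6)*np.pi/3; R=.030
    return np.c_[x+R*np.cos(t),y+R*np.sin(t),np.full(6,z)]
def sil(c,x,y,a,z0,shape,h=.044,s=8):
    P=np.r_[hexpoly(x,y,a,z0),hexpoly(x,y,a,z0+h)]
    uv=project(c,P); hull=cv2.convexHull(((uv+.5)*s).astype(np.float32)).astype(np.int32)
    return hull
def fithex(c,mask,x0,y0,a0,z0,pad=12):
    # silhouette IoU, supersampled
    s=6
    ys,xs=np.where(mask); r0,r1,c0,c1=ys.min()-pad,ys.max()+pad,xs.min()-pad,xs.max()+pad
    M=cv2.resize(mask[r0:r1,c0:c1].astype(np.float32),None,fx=s,fy=s,interpolation=cv2.INTER_LINEAR)
    def cost(p):
        P=np.r_[hexpoly(p[0]/1e3,p[1]/1e3,p[2]/50,z0),hexpoly(p[0]/1e3,p[1]/1e3,p[2]/50,z0+.044)]
        uv=(project(c,P)-[c0,r0]+.5)*s
        I=np.zeros(M.shape,np.uint8); cv2.fillConvexPoly(I,cv2.convexHull((uv*16).astype(np.int32)),1,shift=4)
        return np.abs(I-M).sum()/M.sum()
    best=None
    for a in a0:
        r=minimize(cost,[x0*1e3,y0*1e3,a*50],method="Nelder-Mead",options=dict(initial_simplex=np.array([[x0*1e3,y0*1e3,a*50]]*4)+np.array([[0,0,0],[4,0,0],[0,4,0],[0,0,8]]),maxiter=300))
        if best is None or r.fun<best.fun: best=r
    p=best.x; return p[0]/1e3,p[1]/1e3,np.degrees(p[2]/50)%60,best.fun
def gold(c):
    hsv=cv2.cvtColor(c["frame"],cv2.COLOR_BGR2HSV); 
    return (hsv[...,0]>8)&(hsv[...,0]<28)&(hsv[...,1]>130)&(hsv[...,2]>60)
def fillm(m):
    o=np.zeros(m.shape,np.uint8); cs,_=cv2.findContours(m.astype(np.uint8),cv2.RETR_EXTERNAL,cv2.CHAIN_APPROX_NONE)
    cv2.drawContours(o,[max(cs,key=cv2.contourArea)],-1,1,-1); return o>0
E
cat > m.py <<'E'
from h import *
for n in ["top","side"]:
    c=dict(np.load(f"{n}0.npz")); g=gold(c)
    hsv=cv2.cvtColor(c["frame"],cv2.COLOR_BGR2HSV)
    b=(hsv[...,0]>100)&(hsv[...,0]<130)&(hsv[...,1]>150)
    W=pts(c)
    # loose
    uv=project(c,[[.466,-.231,.03]])[0].astype(int)
    m=np.zeros_like(g); r,cc=uv[1],uv[0]; m[r-25:r+25,cc-25:cc+25]=g[r-25:r+25,cc-25:cc+25]
    m=fillm(m); print(n,"loose",m.sum(),np.round(fithex(c,m,.466,-.231,[0,.35,.7],0),4))
    # tray rim
    w=W[b&(W[...,2]>.0125)&(W[...,2]<.019)]
    if len(w):
        rc=cv2.minAreaRect((w[:,:2]*1000).astype(np.float32)); print("tray rim",len(w),rc)
    # whole tray mask incl blocks
    w=plane_pts(c,np.argwhere(b)[:,::-1],.016)
    print("tray via plane",cv2.minAreaRect((w[:,:2]*1000).astype(np.float32)))
    # top faces
    for q in [(.52,.162),(.5395,.1125),(.466,-.231)]:
        uv=project(c,[[*q,.05]])[0].astype(int)
        z=.049 if q[1]>0 else .044
        s=(W[...,2]>z-.006)&(np.hypot(W[...,0]-q[0],W[...,1]-q[1])<.045)
        print("above z-6mm",s.sum(),np.round(np.median(W[s][:,2]),4), np.round(W[s].mean(0),4))
E
python3 m.py
```

```text
top loose 631 [ 0.4694 -0.2346 34.2565  0.2582]
tray rim 603 ((558.3328247070312, 147.56817626953125), (168.48150634765625, 198.01443481445312), 21.118553161621094)
tray via plane ((558.4844970703125, 147.54583740234375), (168.31150817871094, 197.38648986816406), 21.368497848510742)
above z-6mm 841 0.05 [0.5233 0.1545 0.0499]
above z-6mm 856 0.0499 [0.5368 0.1196 0.0499]
above z-6mm 682 0.0447 [ 0.4683 -0.233   0.0445]
side loose 607 [ 0.4665 -0.2373 35.5639  0.1135]
tray rim 879 ((639.465576171875, -131.58529663085938), (180.4901123046875, 795.7754516601562), 16.901439666748047)
tray via plane ((587.3132934570312, -159.68359375), (459.89990234375, 1223.763671875), 31.049346923828125)
above z-6mm 931 0.0492 [0.5194 0.1575 0.0488]
above z-6mm 761 0.0492 [0.534  0.1197 0.0491]
above z-6mm 269 0.0434 [ 0.4643 -0.2292  0.0431]
```

```bash
cat > m2.py <<'E'
from h import *
for n in ["top","side"]:
    c=dict(np.load(f"{n}0.npz")); W=pts(c)
    hsv=cv2.cvtColor(c["frame"],cv2.COLOR_BGR2HSV)
    for q,z0 in [((.468,-.233),0),((.52,.1615),.005),((.5395,.1125),.005)]:
        s=(W[...,2]>z0+.044-.004)&(np.hypot(W[...,0]-q[0],W[...,1]-q[1])<.034)
        # top face pixel fit: hexagon at height z0+.044 vs depth mask
        u=project(c,[[*q,z0+.044]])[0].astype(int)
        gm=((hsv[...,1]>130)&(hsv[...,0]<30)); m=np.zeros_like(gm); m[u[1]-28:u[1]+28,u[0]-28:u[0]+28]=gm[u[1]-28:u[1]+28,u[0]-28:u[0]+28]
        if z0==0: m=fillm(m); print(n,q,"sil",m.sum(),np.round(fithex(c,m,*q,[0,.35,.7],z0),4))
        best=[]
        w=W[s][:,:2]
        hull=cv2.convexHull((w*1000).astype(np.float32))
        print(n,q,"hullrect",cv2.minAreaRect(hull)[:2], len(w))
        # extent-based symmetric orient: find angle minimizing sum of widths
        A=np.radians(np.arange(0,60,.5)); 
        f=[sum(np.ptp(w@[np.cos(a+k*np.pi/3),np.sin(a+k*np.pi/3)]) for k in range(3)) for a in A]
        a=A[np.argmin(f)]; print("  flat normal deg",np.degrees(a),"widths mm",min(f)/3*1e3)
E
python3 m2.py
python3 - <<'E'
import cv2
a=cv2.imread('pics/top0.png')[225:290,360:430]; b=cv2.imread('pics/side0.png')[145:190,310:365]
cv2.imwrite('pics/crop0.png',cv2.hconcat([cv2.resize(a,(400,400)),cv2.resize(b,(400,400))]))
E
```

```text
top (0.468, -0.233) sil 631 [ 0.4689 -0.2356 31.1533  0.2577]
top (0.468, -0.233) hullrect ((469.3126220703125, -233.74571228027344), (52.490901947021484, 58.71965408325195)) 669
  flat normal deg 3.5 widths mm 52.85718244874119
top (0.52, 0.1615) hullrect ((520.779052734375, 159.33981323242188), (63.63399124145508, 51.52675247192383)) 720
  flat normal deg 53.0 widths mm 55.7118695101223
top (0.5395, 0.1125) hullrect ((539.9149780273438, 114.30339050292969), (61.90757751464844, 52.86019515991211)) 719
  flat normal deg 51.5 widths mm 55.84091617176068
side (0.468, -0.233) sil 607 [ 0.4665 -0.2371 35.3786  0.1128]
side (0.468, -0.233) hullrect ((464.1618957519531, -232.3112030029297), (55.93954086303711, 55.641448974609375)) 249
  flat normal deg 6.5 widths mm 54.63897856123603
side (0.52, 0.1615) hullrect ((517.6884155273438, 159.68138122558594), (63.3892936706543, 54.584739685058594)) 777
  flat normal deg 51.0 widths mm 56.718556525804686
side (0.5395, 0.1125) hullrect ((535.864501953125, 112.58743286132812), (54.81755065917969, 61.22494125366211)) 628
  flat normal deg 46.5 widths mm 57.217377179366196
```

View pics/crop0.png

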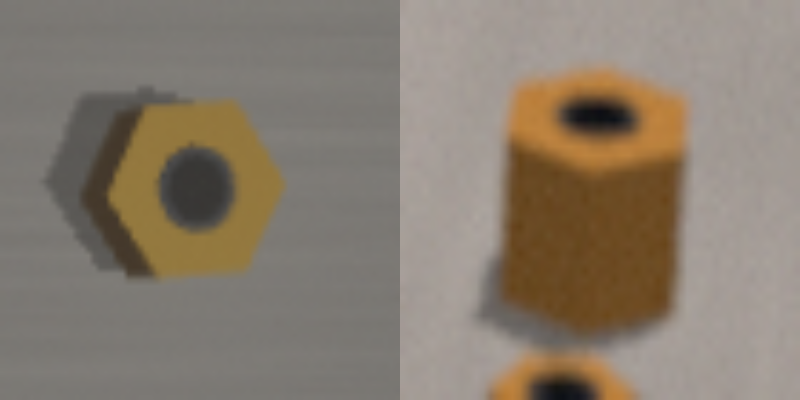

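The crop shows the loose block's top with a flat facing nearly world +x, so its flat normals are at about 3.5° + 60k. I'll grip with the jaws at 63.5°, which is close to the current tool yaw of 64.5°. First I'll move above the block.

Call:
play_rows(plan=[-20,-20,0,0,0,0,-37,-36,0,0,0,0,-37,-36,0,0,0,0,-37,-36,0,0,0,0,-37,-36,0,0,0,0,-37,-36,0,0,0,0,-37,-36,0,0,0,0,-37,-36,0,0,0,0,-37,-36,0,0,0,0,-37,-36,0,0,0,0,-37,-36,0,0,0,0,-37,-36,0,0,0,0,-37,-36,0,0,0,0,-37,-36,0,0,0,0,-20,-20,0,0,0,0,0,0,0,0,0,0,0,0,0,0,0,0], hand=100)

```text
clock: 2.62
eef_pos: [0.4664, -0.2308, 0.2421]
tool_rot: [0.221, 0.975, 0.0, -0.0]
ft_force: [0.5, -1.4, -0.5]
grip_width: 0.0855
```

```bash
cat >> h.py <<'E'
def wristfit(tag,z0=0):
    c=grab("wrist"); o=bot.get_obs(); cv2.imwrite(f"pics/{tag}.png",c["frame"]); np.savez(tag+".npz",**{k:np.array(v) for k,v in c.items()})
    from scipy.spatial.transform import Rotation as R
    print("t",o["clock"],"tcp",np.round(o["eef_pos"],4),"axes\n",np.round(R.from_quat(o["tool_rot"]).as_matrix(),4),"grip",o["grip_width"])
    return c,o
E
python3 - <<'E'
from h import *
c,o=wristfit("w1")
print(np.round(c["cam_to_world"],3))
W=pts(c)
for q in ["loose_block"]:
    for r in bot.outline_of(q,"wrist"):
        w=W[r["mask"]]; print(r["p"],r["point"],r["mask"].sum(),np.nanmean(w,0))
E
```

```text
t 2.675 tcp [ 0.4665 -0.2305  0.2423] axes
 [[-9.031e-01  4.295e-01 -5.000e-04]
 [ 4.295e-01  9.031e-01  6.000e-04]
 [ 7.000e-04  3.000e-04 -1.000e+00]] grip 0.08527555536703835
[[ 0.429  0.858  0.28   0.395]
 [ 0.903 -0.409 -0.133 -0.196]
 [ 0.001  0.31  -0.951  0.374]
 [ 0.     0.     0.     1.   ]]
0.84 [188.5, 277.3] 1965 [ 0.46494171 -0.23240882  0.04192391]
```

View pics/w1.png

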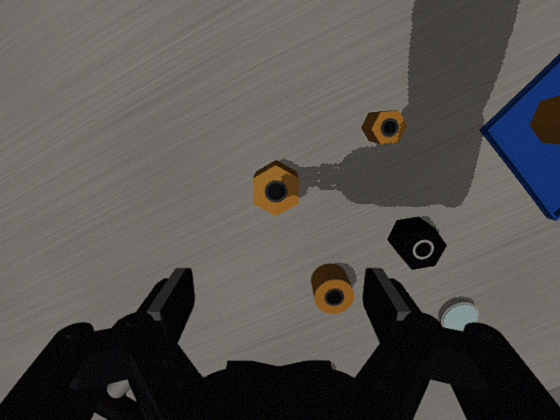

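The wrist view shows the loose block at (188, 277) with its left and right flats facing the jaw directions. I'll refine its pose from this view.

```bash
cat > m3.py <<'E'
from h import *
c=dict(np.load("w1.npz")); W=pts(c); hsv=cv2.cvtColor(c["frame"],cv2.COLOR_BGR2HSV)
m=(hsv[...,1]>110)&(hsv[...,0]<30); m2=np.zeros_like(m); m2[150:225,235:315]=m[150:225,235:315]
m2=fillm(m2); print(m2.sum(),np.round(fithex(c,m2,.467,-.233,[0.4,.6,.8],0),4))
s=(W[...,2]>.038)&(np.hypot(W[...,0]-.467,W[...,1]+.233)<.04); w=W[s]
print(s.sum(),np.nanmean(w,0))
top=(W[...,2]>.0385)&m2; 
h=cv2.convexHull((W[top][:,:2]*1000).astype(np.float32)); print(cv2.minAreaRect(h))
img=c["frame"].copy()
x,y,a,_=fithex(c,m2,.467,-.233,[0.4,.6,.8],0)
for z in (0,.044): cv2.polylines(img,[np.round(project(c,hexpoly(x,y,np.radians(a),z))).astype(int)],True,(0,255,0) if z else (255,0,255),1)
cv2.imwrite("pics/w1fit.png",cv2.resize(img[140:235,225:325],(700,600),interpolation=cv2.INTER_NEAREST))
E
python3 m3.py
```

```text
1974 [ 4.67900e-01 -2.34300e-01  3.53129e+01  2.97000e-02]
18081 [ 0.45459912 -0.22703999  0.2903046 ]
((467.525146484375, -234.16152954101562), (51.69684982299805, 58.78256607055664), 65.79426574707031)
```

View pics/w1fit.png

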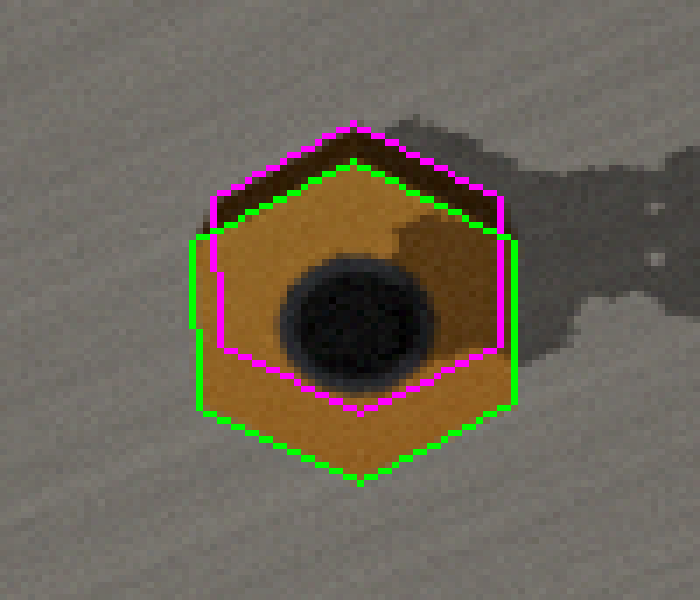

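Call:
play_rows(plan=[-6,-3,0,0,0,-0.013,0,0,30,0,0,0,0,0,40,0,0,0,0,0,40,0,0,0,0,0,30,0,0,0,0,0,20,0,0,0,0,0,0,0,0,0])

```text
clock: 3.6
eef_pos: [0.4699, -0.2357, 0.0809]
tool_rot: [0.214, 0.977, 0.0, -0.002]
ft_force: [0.1, 1.0, 0.2]
grip_width: 0.0854
```

Run:
```python
from h import *
c,o=wristfit("w2"); print(o["ft_force"])
```

```text
t 3.65 tcp [ 0.4709 -0.2363  0.0822] axes
 [[-9.086e-01  4.177e-01 -9.000e-04]
 [ 4.177e-01  9.086e-01  4.000e-04]
 [ 1.000e-03 -0.000e+00 -1.000e+00]] grip 0.08573135831409895
[ 0.68418781 -1.13327999 -0.21656676]
```

View pics/w2.png

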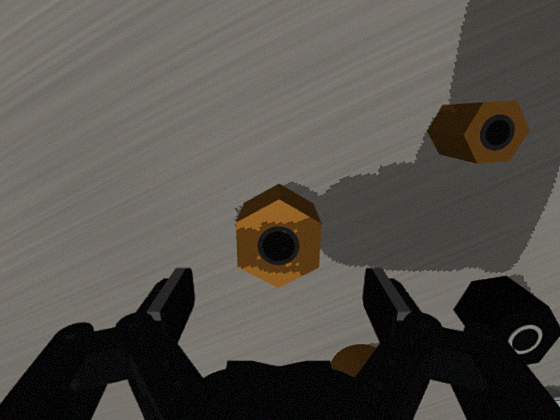

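The block at columns 236–321 is centred between the jaws (columns 190–367). I'll descend and close.

Call:
play_rows(plan=[0,0,30,0,0,0,0,0,25,0,0,0,0,0,11,0,0,0,0,0,0,0,0,0,0,0,0,0,0,0])

```text
clock: 4.28
eef_pos: [0.4721, -0.2372, 0.0176]
tool_rot: [0.214, 0.977, -0.0, 0.001]
ft_force: [-0.0, 0.2, 0.4]
grip_width: 0.0858
```

Call:
play_rows(plan=[0,0,0,0,0,0,0,0,0,0,0,0,0,0,0,0,0,0,0,0,0,0,0,0,0,0,0,0,0,0,0,0,0,0,0,0,0,0,0,0,0,0], hand=40)

```text
clock: 5.15
eef_pos: [0.4717, -0.2369, 0.0172]
tool_rot: [0.214, 0.977, -0.0, 0.001]
ft_force: [-1.0, 1.1, 6.8]
grip_width: 0.0517
```

Run:
```python
from h import *
c,o=wristfit("w3"); print(o["ft_force"])
```

```text
t 5.2 tcp [ 0.4718 -0.2369  0.0172] axes
 [[-9.083e-01  4.184e-01  1.800e-03]
 [ 4.184e-01  9.083e-01 -5.000e-04]
 [-1.900e-03  3.000e-04 -1.000e+00]] grip 0.051209032139062194
[0.17052707 0.62345345 6.32995482]
```

View pics/w3.png

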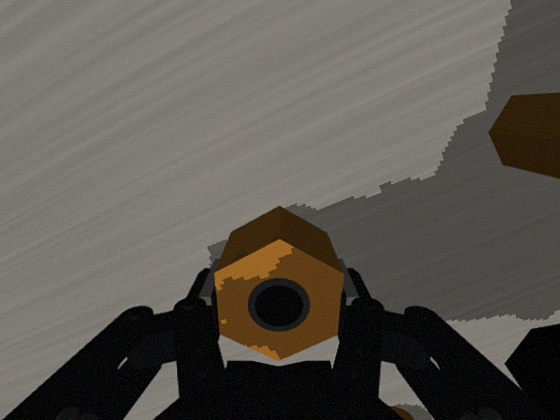

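The block is gripped with an opening of 51.5 mm. I'll lift it and check.

Call:
play_rows(plan=[0,0,-5,0,0,0,0,0,-15,0,0,0,0,0,-30,0,0,0,0,0,-30,0,0,0,0,0,-25,0,0,0,0,0,-10,0,0,0,0,0,0,0,0,0])

```text
clock: 6.08
eef_pos: [0.4712, -0.2368, 0.1318]
tool_rot: [0.214, 0.977, -0.0, 0.001]
ft_force: [-0.1, -0.1, -3.2]
grip_width: 0.0514
```

```bash
cat > m4.py <<'E'
from h import *
import sys
from scipy.spatial.transform import Rotation as R
tag=sys.argv[1]
c,o=wristfit(tag); print(o["ft_force"])
W=pts(c); Rm=R.from_quat(o["tool_rot"]).as_matrix()
L=(W-o["eef_pos"])@Rm
hsv=cv2.cvtColor(c["frame"],cv2.COLOR_BGR2HSV)
m=(hsv[...,1]>110)&(hsv[...,0]<30)
m2=np.zeros_like(m); m2[190:370,205:355]=m[190:370,205:355]; m2=fillm(m2)
l=L[m2]; l=l[~np.isnan(l[:,0])]
zt=np.percentile(l[:,2],20); t=l[abs(l[:,2]-zt)<.005]
print("top face tool z mm",zt*1e3,"tool-frame rect",cv2.minAreaRect((t[:,:2]*1e3).astype(np.float32)),"n",len(t))
A=np.c_[t[:,:2],np.ones(len(t))]; print("plane slope deg",np.degrees(np.linalg.lstsq(A,t[:,2],rcond=None)[0][:2]))
# mark
E
python3 m4.py w4
```

```text
t 6.125 tcp [ 0.4706 -0.2365  0.1309] axes
 [[-9.082e-01  4.186e-01 -7.000e-04]
 [ 4.186e-01  9.082e-01  3.000e-04]
 [ 8.000e-04 -0.000e+00 -1.000e+00]] grip 0.05116089499983049
[-0.02567904  0.51482572 -2.84864755]
top face tool z mm -28.467475456597228 tool-frame rect ((4.2057037353515625, 0.3951740264892578), (59.87178421020508, 53.52661895751953), 1.5867969989776611) n 11931
plane slope deg [ 0.6316905  -0.03511123]
```

View pics/w4.png

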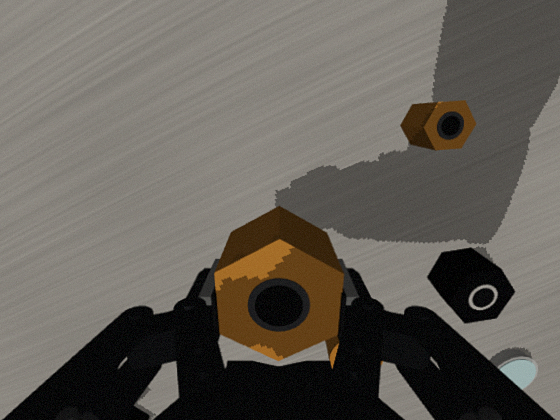

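It's held upright, with the block centre at about (+4.2, +0.4) mm in the tool frame. Next I'll move it to hover over the tray, 25 mm to +x, then turn it.

Call:
play_rows(plan=[3,20,0,0,0,0,6,41,0,0,0,0,6,41,0,0,0,0,6,41,0,0,0,0,6,41,0,0,0,0,6,41,0,0,0,0,6,41,0,0,0,0,6,41,0,0,0,0,6,41,0,0,0,0,6,41,0,0,0,0,4,17,0,0,0,0,0,0,0,0,0,-0.1,0,0,0,0,0,-0.1,0,0,0,0,0,-0.1,0,0,0,0,0,-0.1,0,0,0,0,0,-0.1,0,0,0,0,0,-0.1,0,0,0,0,0,-0.1,0,0,0,0,0,-0.1,0,0,0,0,0,0])

```text
clock: 8.62
eef_pos: [0.5846, 0.1567, 0.1301]
tool_rot: [-0.182, 0.983, -0.0, -0.001]
ft_force: [-0.6, 0.2, -2.2]
grip_width: 0.0511
```

```bash
python3 m4.py w5
```

```text
t 8.675 tcp [0.5848 0.1569 0.1303] axes
 [[-9.338e-01 -3.577e-01 -2.100e-03]
 [-3.577e-01  9.338e-01 -9.000e-04]
 [ 2.300e-03 -0.000e+00 -1.000e+00]] grip 0.051593273409503766
[ 0.13217891 -0.22256806 -2.66998289]
top face tool z mm -27.345004052955954 tool-frame rect ((4.986385345458984, 0.27451324462890625), (60.012977600097656, 52.91389083862305), 0.8393949866294861) n 11909
plane slope deg [ 0.50896401 -0.03569914]
```

View pics/w5.png

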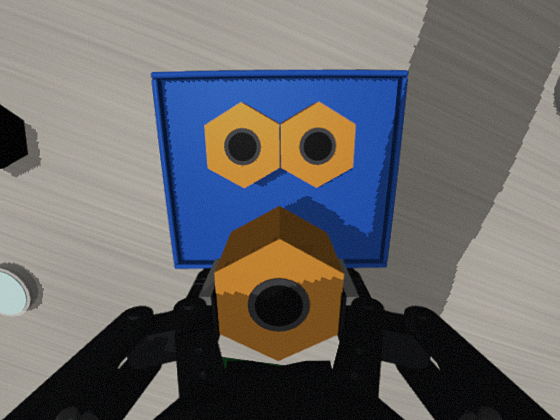

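The tray pair shows at (147, 242) and (146, 318), with the held block centred below the notch. I'll measure the pair relative to the block in this same view.

```bash
cat > m5.py <<'E'
from h import *
import sys
from scipy.spatial.transform import Rotation as R
c=dict(np.load(sys.argv[1]+".npz")); o=bot.get_obs()
W=pts(c); Rm=R.from_quat(o["tool_rot"]).as_matrix(); L=(W-o["eef_pos"])@Rm
hsv=cv2.cvtColor(c["frame"],cv2.COLOR_BGR2HSV)
r0,r1=int(sys.argv[2]),int(sys.argv[3])
m=np.zeros((420,560),bool); m[r0:r1,190:370]=((hsv[...,1]>110)&(hsv[...,0]<30))[r0:r1,190:370]; m=fillm(m)
l=L[m&(W[...,2]>.044)&(W[...,2]<.056)]
rc=cv2.minAreaRect((l[:,:2]*1e3).astype(np.float32)); print("pair rect tool mm",rc,"worldz",np.nanmedian(W[m][:,2]))
b=hsv; b=(hsv[...,0]>100)&(hsv[...,0]<130)&(hsv[...,1]>120)
l=L[b&(W[...,2]>.0125)&(W[...,2]<.02)]; print("rim",cv2.minAreaRect((l[:,:2]*1e3).astype(np.float32)),len(l))
f=b&(W[...,2]<.009); f=cv2.erode(f.astype(np.uint8),np.ones((5,5)))>0; print("floor z",np.nanmedian(W[f][:,2]))
E
python3 m5.py w5 90 195
```

```text
pair rect tool mm ((58.942623138427734, 27.51618003845215), (51.351966857910156, 58.95381546020508), 89.7492446899414) worldz 0.04935636905156664
rim ((28.257568359375, -67.44291687011719), (337.5294494628906, 169.27993774414062), 89.50407409667969) 4525
floor z 0.0052552636917228
```

```bash
sed -i 's/; m=fillm(m)$//' m5.py; python3 m5.py w5 90 195; sed -i 's/190:370/190:280/g' m5.py;python3 m5.py w5 90 195|head -1; sed -i 's/190:280/281:370/g' m5.py;python3 m5.py w5 90 195|head -1;  sed -i 's/281:370/190:370/g' m5.py
```

```text
pair rect tool mm ((58.735084533691406, 0.7743988037109375), (104.8082504272461, 58.955509185791016), 89.55307006835938) worldz 0.049204936586000336
rim ((28.257568359375, -67.44291687011719), (337.5294494628906, 169.27993774414062), 89.50407409667969) 4525
floor z 0.0052552636917228
pair rect tool mm ((58.65553283691406, -25.42917251586914), (58.820552825927734, 51.60273742675781), 60.05929946899414) worldz 0.04920755125019763
pair rect tool mm ((58.942623138427734, 27.51618003845215), (51.351966857910156, 58.95381546020508), 89.7492446899414) worldz 0.04920371303236827
```

Call:
play_rows(plan=[4,0.5,0,0,0,0,0,0,15,0,0,0,0,0,25,0,0,0,0,0,25,0,0,0,0,0,20,0,0,0,0,0,10,0,0,0,0,0,5,0,0,0,0,0,0,0,0,0,0,0,0,0,0,0])

```text
clock: 9.8
eef_pos: [0.5823, 0.1568, 0.0322]
tool_rot: [-0.183, 0.983, 0.0, 0.001]
ft_force: [0.1, -0.8, -2.9]
grip_width: 0.0517
```

```bash
sed -i '0,/190:280\|281:370/s//&/' m5.py; python3 m4.py w6; python3 m5.py w6 100 238
```

```text
t 9.85 tcp [0.5823 0.1568 0.0322] axes
 [[-9.330e-01 -3.599e-01  1.800e-03]
 [-3.599e-01  9.330e-01  5.000e-04]
 [-1.800e-03 -2.000e-04 -1.000e+00]] grip 0.05121962211002921
[ 0.19160227  0.42968959 -2.45764524]
top face tool z mm -27.33323464831182 tool-frame rect ((4.48397159576416, -0.0329437255859375), (53.10467529296875, 59.45409393310547), 31.605426788330078) n 11923
plane slope deg [ 0.5807677  -0.01071622]
pair rect tool mm ((56.74652862548828, 0.3708038330078125), (56.35629653930664, 74.91522979736328), 0.03434300050139427) worldz 0.049146211615571575
rim ((26.771316528320312, 0.360748291015625), (200.10052490234375, 170.02369689941406), 89.7459487915039) 11481
floor z 0.005216724802978606
```

View pics/w6.png

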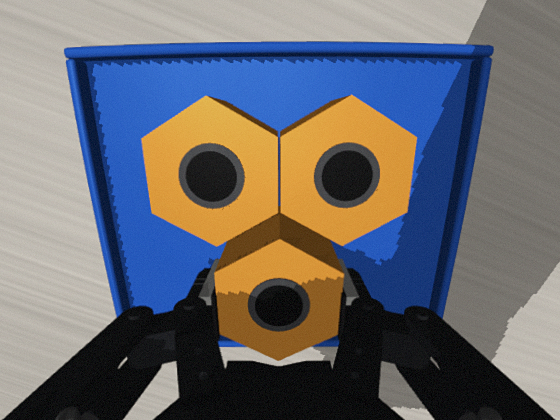

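The tray centre is at tool (26.8, 0.4) and the held block at (4.7, 0), a separation of about 52 mm from the pair line. I'll shift by +4 mm and lower slowly.

Call:
play_rows(plan=[2,0.4,0,0,0,0,2,0,0,0,0,0,0,0,3,0,0,0,0,0,3,0,0,0,0,0,1,0,0,0,0,0,1,0,0,0,0,0,0,0,0,0,0,0,0,0,0,0])

```text
clock: 10.85
eef_pos: [0.5778, 0.1556, 0.0234]
tool_rot: [-0.183, 0.983, 0.0, 0.0]
ft_force: [0.1, 0.2, -2.2]
grip_width: 0.0515
```

```bash
python3 m4.py w7; python3 m5.py w7 100 236
```

```text
t 10.9 tcp [0.5778 0.1556 0.0234] axes
 [[-9.33e-01 -3.60e-01  2.00e-04]
 [-3.60e-01  9.33e-01  0.00e+00]
 [-2.00e-04 -0.00e+00 -1.00e+00]] grip 0.051314540625131626
[ 0.15895935  0.17968644 -3.37974887]
top face tool z mm -27.351102602543953 tool-frame rect ((13.722679138183594, 0.5439300537109375), (59.589744567871094, 79.54702758789062), 89.65744018554688) n 18484
plane slope deg [ 1.4160304  -0.02275595]
pair rect tool mm ((57.55385971069336, 0.4638557434082031), (69.74266052246094, 48.446441650390625), 89.60198974609375) worldz 0.04913605798329346
rim ((21.86284637451172, -0.32756805419921875), (200.6370086669922, 170.73013305664062), 89.69093322753906) 12967
floor z 0.0052191506339146765
```

View pics/w7.png

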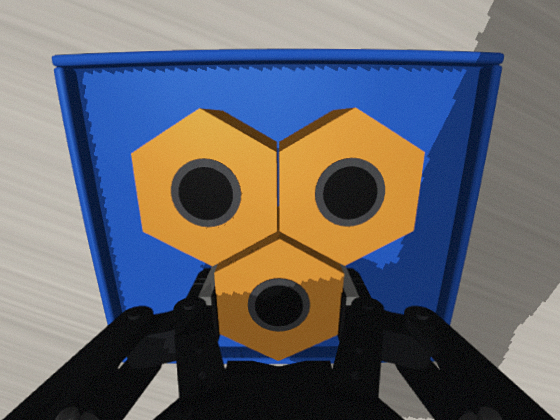

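The separation is now about 47 mm, a gap of about 2 mm, and the block still carries its full weight. I'll lower it to contact.

Call:
play_rows(plan=[0,0,0.6,0,0,0,0,0,0.6,0,0,0,0,0,0,0,0,0,0,0,0,0,0,0])

```text
clock: 11.4
eef_pos: [0.5778, 0.1556, 0.0223]
tool_rot: [-0.183, 0.983, 0.0, 0.0]
ft_force: [-1.2, -0.5, 0.2]
grip_width: 0.0512
```

Call:
play_rows(plan=[0,0,0.4,0,0,0,0,0,0,0,0,0,0,0,0,0,0,0])

```text
clock: 11.78
eef_pos: [0.5778, 0.1555, 0.0223]
tool_rot: [-0.183, 0.983, 0.0, 0.0]
ft_force: [-2.8, -1.4, 5.5]
grip_width: 0.0515
```

The block is on the tray floor. I'll release it by opening, partway first.

Call:
play_rows(plan=[0,0,0,0,0,0,0,0,0,0,0,0,0,0,0,0,0,0,0,0,0,0,0,0,0,0,0,0,0,0], hand=80)

```text
clock: 12.4
eef_pos: [0.5777, 0.1556, 0.0217]
tool_rot: [-0.183, 0.983, 0.0, 0.0]
ft_force: [1.0, 0.4, 0.5]
grip_width: 0.0684
```

Call:
play_rows(plan=[0,0,-5,0,0,0,0,0,-10,0,0,0,0,0,-20,0,0,0,0,0,-30,0,0,0,0,0,-40,0,0,0,0,0,-20,0,0,0,0,0,0,0,0,0])

```text
clock: 13.28
eef_pos: [0.5794, 0.156, 0.1497]
tool_rot: [-0.183, 0.983, 0.0, 0.003]
ft_force: [0.5, 0.5, -0.5]
grip_width: 0.0686
```

```bash
cat > m6.py <<'E'
from h import *
c,o=wristfit("w8")
W=pts(c); hsv=cv2.cvtColor(c["frame"],cv2.COLOR_BGR2HSV)
b=(hsv[...,0]>100)&(hsv[...,0]<130)&(hsv[...,1]>120)
w=W[b&(W[...,2]>.0125)&(W[...,2]<.02)]; print("rim",cv2.minAreaRect((w[:,:2]*1e3).astype(np.float32)),len(w))
g=(hsv[...,1]>110)&(hsv[...,0]<30)&(W[...,2]>.042)&(W[...,2]<.056)
n,lab,st,cen=cv2.connectedComponentsWithStats(cv2.erode(g.astype(np.uint8),np.ones((3,3))))
for i in range(1,n):
    if st[i,4]>300:
        w=W[lab==i]; print(cen[i],st[i,4],cv2.minAreaRect((w[:,:2]*1e3).astype(np.float32)),np.median(w[:,2]), np.degrees(np.linalg.lstsq(np.c_[w[:,:2],np.ones(len(w))],w[:,2],rcond=None)[0][:2]))
# dark marks
d=(hsv[...,2]<60)&(W[...,2]>.035)&(W[...,2]<.056)
n,lab,st,cen=cv2.connectedComponentsWithStats(d.astype(np.uint8))
for i in range(1,n):
    if st[i,4]>150: print("mark",cen[i],st[i,4],W[lab==i].mean(0))
E
python3 m6.py
```

```text
t 13.325 tcp [0.5783 0.1557 0.1478] axes
 [[-9.330e-01 -3.599e-01  2.400e-03]
 [-3.599e-01  9.330e-01  6.000e-04]
 [-2.400e-03 -3.000e-04 -1.000e+00]] grip 0.06827297700945283
rim ((584.125, 78.77059936523438), (169.071044921875, 348.4394836425781), 21.48789405822754) 4447
[244.07762906 147.9793499 ] 2615 ((538.9013061523438, 111.6917724609375), (56.58974075317383, 49.942501068115234), 20.997676849365234) 0.049189149237959195 [0.1368134  0.17455039]
[312.58883648 147.4158805 ] 2544 ((519.5414428710938, 161.56658935546875), (56.447757720947266, 49.38887405395508), 21.31206703186035) 0.04918690699463803 [ 0.12766651 -0.05505174]
[278.43108233 206.01110083] 2162 ((573.0914306640625, 154.09051513671875), (50.894962310791016, 56.15730667114258), 50.44719314575195) 0.04927377701369265 [-0.00575122  0.05496438]
mark [  5.14343434 145.07474747] 495 [ 0.606777   -0.0772914   0.04055664]
mark [312.59484067 149.66312595] 659 [0.5198768  0.1612754  0.05002451]
mark [243.77310924 150.09579832] 595 [0.53926716 0.11202437 0.05008587]
mark [278.38166667 208.39      ] 600 [0.57357158 0.1538368  0.05008467]
```

View pics/w8.png

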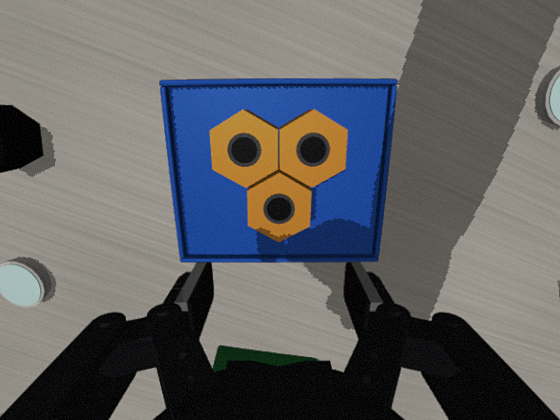

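The view shows all three blocks nested with thin even seams, marks at (150, 244), (150, 313) and (208, 278), and the block at the same height as the pair.

```bash
python3 -c "
from workcell import bot
print(bot.job_done())"
```

```text
the job is handed in; nothing more can be done
None
```

I gripped the loose gold hexagonal block by its flats and set it down in the notch on the tray's roomy side. I lowered it until it touched the floor, then let go, backed off, and handed the job in at about 13.3 s of the 32 s allowed.

The final wrist-camera check, taken after release:

| Check | Measured | Limit |
|---|---|---|
| Distance to the left and right blocks | about 54 mm each (about 2 mm face gap) | below 64 mm |
| Squareness to the tray | about 1° off | 11° |
| Top height | 49.3 mm (other two blocks 49.2 mm) | consistent with resting on the tray floor |
| Tilt | below 0.2° | 6° |
| Movement of the other two blocks | about 1–2 mm, within calibration error | 15 mm |

- **Camera disagreement:** before the grasp, the top, side and wrist cameras disagreed on the loose block's position by 1–3 mm. I relied on the wrist view for the grasp and the fit.
- **Failed measurements:** two automatic fits gave wrong results because other blocks or blue objects were mixed in. One was the held-block outline just before touchdown; the others were some of the tray-rim fits. I set those aside and used the remaining measurements and the pictures.

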